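# Fit the press screw of a slow juicer and shut its hopper

### The job

The slow juicer has been washed and must be put together again: stand the orange press screw in the leaning chamber, turn it until its lugs mesh with the drive, and push it fully home on the chamber floor without forcing it. Then fold the hinged feed hopper over it, fully shut, and let go; leave the cup, tumbler, honey jar and lemon where they are.

Things in the scene. Friction and masses are not known exactly. Their poses are not given: they have to be found in the camera images.
- juicer: slow juicer, fixed: black foot 200x150 mm, white motor housing, and a grey round press chamber that leans 30 degrees forward, so that its open mouth faces up and towards the robot. Origin at worktop level under the machine; x to its back, y to its left, z up. The juice spout hangs out in front, below the mouth
- chamber: frame of the press chamber: origin at the centre of its round mouth, 190 mm above the worktop; z is the chamber axis, out of the mouth (30 degrees from vertical, leaning to the juicer's front); y to the juicer's left. The flared rim is 92 mm across outside, 82 mm inside, and narrows within 11 mm to a 70 mm bore. The floor lies 86 mm below the mouth along the axis
- seat (a point): centre of the chamber floor, where the screw's origin lies when home. Round it stands the steel drive spindle: core 28 mm across with a cone on top, 28 mm high in all, that centres the screw; six lugs 60 degrees apart, 6.8 mm wide, 14 mm high, 45 mm over the tips. The spindle's angle differs each time and is not given; a stiff gear holds it (about 0.4 N m)
- press_screw: orange press screw, loose, 128 mm long, 0.14 to 0.28 kg, upright on its open base. Origin: centre of the underside; z along its axis to the head. Base 58 mm across up to 34 mm, then a tapering spiral, 33 mm across at 94 mm. Inside the base, over its lowest 14 mm, six inward lugs 60 degrees apart (one at its +x), 6.8 mm wide, 31 mm free between them
- screw_head (a point): middle of the screw's square head, 112 mm above its origin: 24x24 mm, from 94 to 128 mm, flats facing the screw's x and y; grip it here. Screw and drive lugs pass with about 4 degrees of play either way; lug on lug, the screw stands 14 mm too high. Home, the head stands 42 mm out of the mouth
- hopper (a joint): hinge of the white feed hopper, a round hood 92 mm across and 53 mm high (61 mm with the rim of the feed opening), in rad: 0 is shut on the chamber mouth, 2.6 its open stop; it starts open at 2.2 to 2.45. The hinge is stiff (about 0.1 N m), so the hopper stays where it is left. It cannot shut on a screw that stands too high
- hopper_hinge (a point): middle of the hopper's hinge, 50 mm to the right (-y of the chamber frame) of the mouth centre; the hinge axis is the chamber's x axis, the hopper opens to the right
- hopper_tab (a point): middle of the outer face of the grey tab at the hopper's free edge (34 mm wide, 7 mm thick, standing out 26 mm), 109 mm from the hinge; push it over from outside and then down to shut the hopper. When shut, that face is 7 mm above the mouth plane, 59 mm to the left of the mouth centre
- cup: small flowered cup, 54 mm high, loose, under the juice spout; leave it. Origin at the centre of its underside
- tumbler: clear drinking glass, 80 mm across, 88 mm high, loose; leave it. Origin at the centre of its underside
- honey: honey jar with black cap, 63 mm across, 94 mm high, loose; leave it. Origin at the centre of its underside
- lemon: yellow lemon, 78x55x56 mm, loose; leave it. Origin at its underside
Mind the look-alikes: they are no part of the job. Of the things that look like the press_screw, the larger one is meant.

How it is judged (in metres and radians):
On the way:
1. the press screw is meshed with the drive and home on the chamber floor (distance between press_screw and seat below 0.004 m and angle between the z axis of press_screw and the z axis of chamber, either way round below 0.1 rad), for 0.2 s.
At the end, for the whole second after the job is handed in: The press screw's origin is within 4 mm of the seat and its axis within 0.1 rad of the chamber's; the hopper is shut to within 0.05 rad; screw and hopper at rest and released; cup, tumbler, honey jar and lemon each within 30 mm of where they stood (all of step 1 and value of joint hopper below 0.05 rad and velocity of joint hopper below 0.05 rad/s and linear speed of press_screw below 0.01 m/s and distance of each of cup, tumbler, honey, lemon from where it was at the start of the episode below 0.03 m); the robot touches nothing.
It fails at once if the screw is forced: pressed on the juicer with more than 100 N (contact force between press_screw and juicer above 100 N).
It fails at once if cup, tumbler, honey jar or lemon pushed away (distance of any of cup, tumbler, honey, lemon from where it was at the start of the episode above 0.03 m).
It also fails if it takes over 72 s, if anything falls off the work surface, if the arm or the gripper's body presses on something with over 40 N, if the wrist force passes 120 N, or if a joint passes its speed limit or range.

### The arm

A 6-joint arm with a two-finger parallel gripper is mounted at the origin on a cart in front of the work surface, level with it; the furniture and walls round the work are solid. World frame = base frame: x ahead of the robot, y to its left, z up, the work surface at z = 0. Lengths are in mm, angles in degrees, forces in N, time in s.
With the tool pointing down it reaches from about 300 to 850 mm from the base axis. Payload 4.2 kg.
Tool frame: the origin (TCP) lies on the centre line of the jaws, within the pads' length; the fingertips stand 14 mm ahead of it and the grasp point (between the pads) lies 5 mm behind it (env.finger_overhang is the z of the fingertips in the tool frame, in mm); z points along the fingers, y is the line along which they close (so a half turn about z gives the same grasp; the last joint's range is limited). The gripper opens to 91 mm and grips with 3 to 60 N. Pads are 32 mm wide; open, the fingers measure 118 mm over their backs; the gripper's body (76 mm by 178 mm) begins 60 mm behind the grasp point.
Start: joints at [-72.25, 18.312, 89.639, -0, 72.044, -1.146], TCP at [186.219, -544.026, 227.976] pointing down, gripper open.
Joint ranges: [-177.97, 177.97], [-48.28, 115.42], [12.27, 149.76], [-77.06, 257.06], [2.81, 150.46], [-146.56, 146.56]. Speed limits (degrees/s): [147.25, 147.25, 180, 180, 180, 180].

### API

Orientations are given as [roll, pitch, yaw] about the fixed x, y, z axes, in that order (R = Rz(yaw) Ry(pitch) Rx(roll)).
In Python, from workcell import sensors, viewer, env gives the robot as it stands. The module is installed in compiled form; this text tells all that it offers.
- The arm moves only by the tool step_arm, never from a script. Its argument "plan" is one flat list of numbers, 6 for each row, row after row: the shift along the tool's x, y, z in cm, then the turn, a rotation vector about the tool's x, y, z in rad. In form: [x, y, z, wx, wy, wz, x, y, z, wx, wy, wz, ...]. A call has 1 to 5 rows; each row shifts and turns the commanded pose from where the row before left it, along the tool's axes as they then stand; what a row does not reach is not made up. A row lasts 1/12 s, in which the tool goes at most 41.7 mm and 7.16 degrees, less where a joint would pass 70% of its speed; a pose out of reach is approached as far as the arm can. A call is refused whole if a number of a shift passes 4.17 or a number of a turn 0.125, either way. A call with a gripper value outside its range is refused whole. "hand" is the finger opening in cm, from 0 to 9.12, set as the call begins (left out, the last holds). The fingers move at their own pace and stop on an object; "newtons" is the grip in N (left out, the last holds). Time passes only in rows, so rows that do not move let the fingers close. It gives the time, the measured TCP pose, the force, the opening and the grip force at its end, in the units of the state.
- sensors.state(): the state, without advancing time (a new reading comes with each control period).
- viewer.grab_frame(name): name is "side" or "top" or "wrist"; returns a dict with "img" (480x640x3 uint8, red, green, blue), "fx", "fy", "cx", "cy" (pixels), "position" and "attitude" of the camera in the world. Camera axes: x right, y down, z forward; pixel columns grow to the right and rows downward; lengths in mm; the calibration is good to about 2 mm. A picture is of the moment at which its call begins. There is no depth.
- env.job_done(): hands the job in; it is judged then, once.
Trained networks look in a picture, given as the dict that the camera call returned (one of the last four; its "shot" number tells which), for a name from the list of things; names that differ only in an ending like _2 or _b are one class to them, and where a whole thing is asked for, a point or a joint stands for the part that bears it (a point fixed in the world has none). Each returns a list of dicts, best first, with "score" (0 to 1); they miss things now and then, are a little off and sometimes report something else, mostly with a low value. They report only what shows in the picture. A call takes as long as a camera call. They do not tell look-alikes from the thing itself.
- viewer.boxes_of(name, picture): "location" ([column, row] in pixels, amid what is visible of it).
- viewer.pinpoint(name, picture): "location" ([column, row] in pixels: a listed point, or the origin of a listed thing).
The state is a dict: "time_s": time; "qpos": joint angles; "qvel": joint speeds; "effort": joint torques, N m; "ee_pos": TCP position; "ee_rot": TCP orientation; "force": force on the tool from outside, world axes, zero at the start; "torque": the same for the moment, N m; "gripper_width": finger opening in mm; "gripper_force": force on a finger pad.
Only numpy, scipy, OpenCV 4.12 (cv2) and the standard library are available. Lean on these libraries where they do the work, as an engineer would, in place of code of your own. Each camera call takes 0.05 s, during which the arm holds its last target. There are 200 camera calls.

## Working session

There is one attempt and no reset: what is moved stays moved. The work goes in short steps, Python scripts to look and compute and a tool call to move; the robot and the scene stay as the last step left them, time stands still between calls to the robot, and variables do not carry over. Pictures are saved under pics/ and viewed, at most 10 in all, crops included, and the job is handed in when it is done.

Besides the shell and the picture viewer there is one more tool, called after "Emit:" as name(argument=value, ...), one argument or row to a line, values as JSON. step_arm: Moves the arm, as the interface text tells. Its arguments: {"type":"object","properties":{"plan":{"type":"array","items":{"type":"number"}},"hand":{"type":"number"},"newtons":{"type":"number"}},"required":["plan"]}

```bash
mkdir -p pics; cat > h.py <<'E'
import numpy as np, cv2, json
from scipy.spatial.transform import Rotation as Ro
from workcell import sensors, viewer, env
def rot(a):
    a=np.array(a,float)
    return a if a.shape==(3,3) else (Ro.from_euler('xyz',a,degrees=True).as_matrix() if a.size==3 else Ro.from_quat(a).as_matrix())
def ray(p,uv):
    d=rot(p['attitude'])@np.array([(uv[0]-p['cx'])/p['fx'],(uv[1]-p['cy'])/p['fy'],1])
    return np.array(p['position'],float),d/np.linalg.norm(d)
def onz(p,uv,z):
    o,d=ray(p,uv); return o+d*(z-o[2])/d[2]
def proj(p,X):
    c=rot(p['attitude']).T@(np.array(X,float)-p['position']); return np.array([p['cx']+p['fx']*c[0]/c[2],p['cy']+p['fy']*c[1]/c[2]])
def tri(rs):
    A=np.zeros((3,3));b=np.zeros(3)
    for o,d in rs:
        M=np.eye(3)-np.outer(d,d);A+=M;b+=M@o
    return np.linalg.solve(A,b)
def save(p,n): cv2.imwrite('pics/'+n,p['img'][:,:,::-1])
E
python3 - <<'E'
from h import *
P={}
for n in ['side','top','wrist']:
    p=viewer.grab_frame(n);P[n]=p;save(p,n+'0.png');print(n,p['position'],p['attitude'],p['fx'],p['cx'],p['cy'])
    for k in ['juicer','press_screw','screw_head','chamber','seat','hopper_hinge','hopper_tab','cup','tumbler','honey','lemon']:
        r=viewer.pinpoint(k,p)
        print(' ',k,[(np.round(q['location']).tolist(),round(q['score'],2)) for q in r[:4]])
im=np.vstack([P['side']['img'],P['top']['img']]);
print(sensors.state())
E
```

```text
side [122.20198185 967.01030842 495.78866454] [-114.34809974   -0.23656487 -150.73392079] 570.6006929186461 312.77714665665053 232.57627126168475
  juicer [([288.0, 251.0], 0.73), ([326.0, 158.0], 0.51)]
  press_screw [([358.0, 320.0], 0.83), ([301.0, 299.0], 0.81)]
  screw_head [([363.0, 258.0], 0.8), ([302.0, 258.0], 0.74)]
  chamber []
  seat []
  hopper_hinge [([326.0, 159.0], 0.61), ([283.0, 385.0], 0.27)]
  hopper_tab [([372.0, 120.0], 0.6)]
  cup [([324.0, 262.0], 0.96)]
  tumbler [([227.0, 301.0], 0.72)]
  honey [([286.0, 384.0], 0.76)]
  lemon [([431.0, 287.0], 0.86), ([291.0, 195.0], 0.44)]
top [ 371.2157367   249.50850458 1072.89956006] [-1.71418747e+02 -2.93899794e-02 -8.85447990e+01] 480.8955041498658 316.45761470147517 237.53259808876564
  juicer [([379.0, 188.0], 0.7), ([455.0, 220.0], 0.49)]
  press_screw [([310.0, 288.0], 0.77), ([314.0, 238.0], 0.63)]
  screw_head [([315.0, 230.0], 0.63), ([386.0, 178.0], 0.32)]
  chamber [([384.0, 190.0], 0.71)]
  seat [([385.0, 177.0], 0.85)]
  hopper_hinge [([412.0, 195.0], 0.6)]
  hopper_tab [([456.0, 221.0], 0.66)]
  cup [([369
[... 396 characters left out ...]
[]
  honey []
  lemon []
{'time_s': 1.8, 'qpos': array([-7.22509291e+01,  1.83119895e+01,  8.96410573e+01, -1.13519053e-04,
        7.20439628e+01, -1.14388047e+00]), 'qvel': array([ 0.01550882, -0.0015815 ,  0.02768146,  0.00474371, -0.09375026,
       -0.04137054]), 'effort': array([-1.20216191e-03, -4.12345648e+01, -2.32227856e+01,  7.25431857e-02,
        3.77633376e-02, -1.20215159e-05]), 'ee_pos': array([ 186.2046207 , -544.01393622,  227.96106209]), 'ee_rot': array([1.79997012e+02, 1.67668614e-04, 1.88929863e+01]), 'force': array([-0.16078253,  0.53055398, -0.26560672]), 'torque': array([-0.02047806,  0.00025157,  0.06427266]), 'gripper_force': 0.0, 'gripper_width': 91.02090437492055}
```

View pics/side0.png

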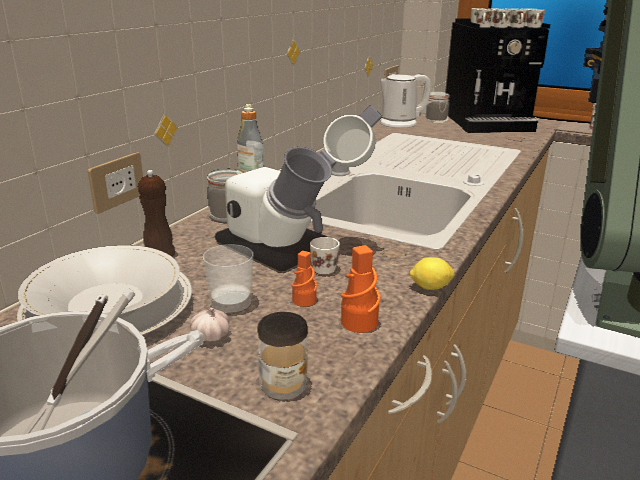

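View pics/top0.png

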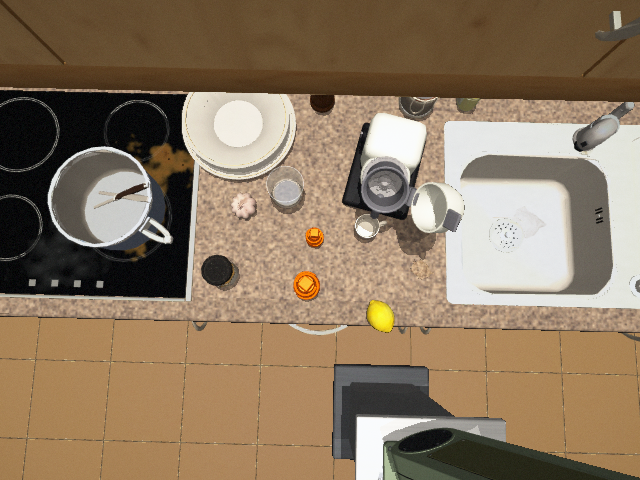

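```bash
python3 - <<'E'
from h import *
s=viewer.grab_frame('side');t=viewer.grab_frame('top')
def both(k,a,b):
    (o1,d1),(o2,d2)=ray(s,a),ray(t,b);X=tri([(o1,d1),(o2,d2)]);g=np.linalg.norm(np.cross(X-o1,d1))
    print(k,X.round(1),'gap',round(2*g,1));return X
both('screwbig',[358,320],[310,288]); both('small',[301,299],[314,238])
both('juicer',[288,251],[379,188]);both('hinge',[326,159],[412,195]);both('tab',[372,120],[456,221])
both('cup',[324,262],[369,229])
for k,a,z in [('screwbig',[310,288],0),('juicer',[379,188],0),('chamber',[384,190],190),('seat',[385,177],190-74.5),('hinge',[412,195],190),('cup',[369,229],0),('tumbler',[289,195],0),('honey',[224,274],0),('lemon',[378,314],0)]:
    print(k,onz(t,a,z).round(1))
for k,a,z in [('big',[358,320],0),('bighead',[363,258],112),('tumbler',[227,301],0),('honey',[286,384],0),('lemon',[431,287],0)]: print('s',k,onz(s,a,z).round(1))
c=[cv2.resize(t['img'][y:y+h,x:x+w],(400,400),interpolation=cv2.INTER_CUBIC) for x,y,w,h in [(275,250,70,70),(340,110,130,130)]]
d=[cv2.resize(s['img'][235:345,280:390],(400,200+0),interpolation=cv2.INTER_CUBIC)]
cv2.imwrite('pics/crop1.png',np.hstack(c)[:,:,::-1])
E
```

```text
screwbig [424.6 266.6   1.5] gap 11.3
small [534.5 260.1   3.7] gap 7.0
juicer [652.4 113.4   1.5] gap 2.7
hinge [591.6  74.7 187.5] gap 2.4
tab [531.   11.9 254.1] gap 2.5
cup [556.9 137.5  12.1] gap 7.3
screwbig [419.4 264.5   0. ]
juicer [651.5 112.7   0. ]
chamber [598.2 127.5 190. ]
seat [644.9 115.2 115.5]
hinge [589.9  74.7 190. ]
cup [555.6 134.7   0. ]
tumbler [629.8 318.3   0. ]
honey [445.6 457.1   0. ]
lemon [366.2 113.2   0. ]
s big [430.9 266.3   0. ]
s bighead [425.8 269.3 112. ]
s tumbler [644.9 322.1   0. ]
s honey [448.4 453.4   0. ]
s lemon [364.6 108.6   0. ]
```

View pics/crop1.png

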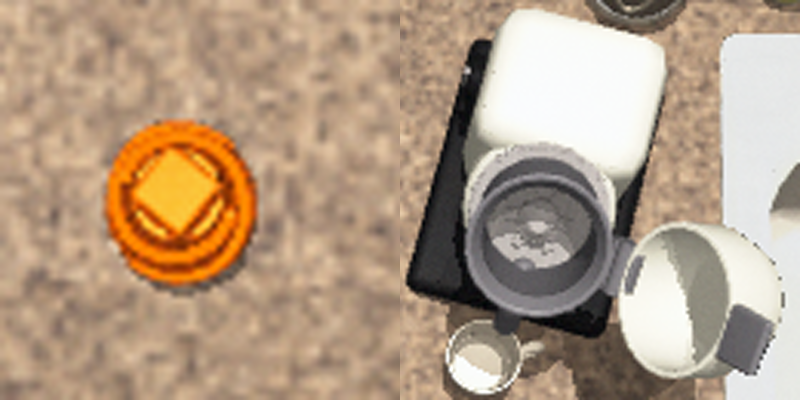

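```bash
cat >> h.py <<'E'
def tool():
    s=sensors.state(); return rot(s['ee_rot']),np.array(s['ee_pos'],float)
def rows(R1,p1,R0=None,p0=None,n=None,show=True,vmax=40.,wmax=.12):
    if R0 is None: R0,p0=tool()
    if n is None: n=int(np.ceil(max(np.linalg.norm(p1-p0)/vmax,np.linalg.norm(Ro.from_matrix(R0.T@R1).as_rotvec())/wmax,1)))
    out=[];R,p=R0.copy(),p0.copy();W=Ro.from_matrix(R0.T@R1).as_rotvec()
    for i in range(1,n+1):
        pt=p0+(p1-p0)*i/n;Rt=R0@Ro.from_rotvec(W*i/n).as_matrix()
        d=np.round(R.T@(pt-p)/10,2);w=np.round(Ro.from_matrix(R.T@Rt).as_rotvec(),3)
        out.append(np.r_[d,w]);p=p+R@d*10;R=R@Ro.from_rotvec(w).as_matrix()
    for i in range(0,n,5): print([float(v) for v in np.concatenate(out[i:i+5])])
    return R,p
def chamber(yaw):
    xj=np.array([np.cos(yaw),np.sin(yaw),0]);z=np.array([0,0,1.]);yj=np.cross(z,xj)
    return np.c_[.8660254*xj+.5*z,yj,-.5*xj+.8660254*z]
E
python3 - <<'E'
from h import *
t=viewer.grab_frame('top')
f=lambda u,v:onz(t,(340+(u-400)*130/400,110+v*130/400),15)
a,b,c=f(485,40),f(410,285),f(600,335)
print('edge yaw',np.degrees(np.arctan2(*(a-b)[1::-1])),np.degrees(np.arctan2(*(b-c)[1::-1]))-90,np.linalg.norm(a-b),np.linalg.norm(b-c))
g=lambda u,v:onz(t,(275+u*70/400,250+v*70/400),128)
q=[g(*k) for k in [(172,150),(222,190),(180,235),(133,193)]]
for i in range(4):
    d=q[(i+1)%4]-q[i];print(np.degrees(np.arctan2(d[1],d[0]))%90,np.linalg.norm(d))
print(np.mean(q,0))
C=chamber(np.radians(-17));m=np.array([602,125,190.])
p=viewer.grab_frame('wrist');R,x=tool()
Rtc=R.T@rot(p['attitude']);ptc=R.T@(p['position']-x);print(ptc,Rtc.round(3))
np.savez('cam.npz',R=Rtc,p=ptc)
cam=m+C[:,2]*230
# cam z=-zc; choose tool x ~ yc
Rt0=np.c_[C[:,1],C[:,0],-C[:,2]]
zc=Rt0@Rtc[:,2]; v=np.cross(zc,-C[:,2]);Rt=Ro.from_rotvec(v/np.linalg.norm(v)*np.arcsin(np.linalg.norm(v))).as_matrix()@Rt0
pt=cam-Rt@ptc;print(pt,Rt[:,2])
R1,p1=rows(Rt0,np.array([430,-60,430.]));print('--')
rows(Rt,pt,R1,p1)
E
```

```text
edge yaw -15.647460544873361 -13.631096549306676 196.5999722245664 142.81834248286418
52.897753189351405 21.981830987300444
48.37033519419623 21.009486251443704
49.9032544209506 21.586098035514823
49.33673144146397 19.854605471477512
[422.0317352  270.94102656 128.        ]
[  64.99302865   -0.36273124 -157.41386493] [[-0.    -0.972 -0.233]
 [ 1.    -0.     0.   ]
 [-0.001 -0.233  0.972]]
[564.97199201 108.67090063 243.62866181] [ 0.53280155  0.0812675  -0.84232897]
[2.58, -2.53, -1.35, -0.032, 0.016, -0.061, 2.75, -2.32, -1.38, -0.033, 0.017, -0.062, 2.92, -2.09, -1.41, -0.032, 0.016, -0.061, 3.05, -1.88, -1.42, -0.032, 0.017, -0.062, 3.19, -1.63, -1.42, -0.032, 0.016, -0.061]
[3.31, -1.38, -1.43, -0.033, 0.017, -0.062, 3.41, -1.14, -1.4, -0.032, 0.016, -0.061, 3.49, -0.87, -1.38, -0.032, 0.017, -0.062, 3.56, -0.62, -1.35, -0.032, 0.016, -0.061, 3.61, -0.35, -1.31, -0.033, 0.017, -0.062]
[3.64, -0.09, -1.25, -0.032, 0.016, -0.061, 3.67, 0.17, -1.19, -0.032, 0.017, -0.061, 3.66, 0.44, -1.12, -0.032, 0.016, -0.062, 3.65, 0.7, -1.04, -0.033, 0.017, -0.061, 3.61, 0.95, -0.95, -0.032, 0.016, -0.062]
--
[2.51, -0.3, 2.51, 0.0, 0.029, 0.0, 2.44, -0.3, 2.59, 0.0, 0.03, 0.0, 2.35, -0.31, 2.66, 0.0, 0.029, 0.0, 2.28, -0.3, 2.73, 0.0, 0.03, 0.0, 2.2, -0.3, 2.79, 0.0, 0.029, 0.0]
[2.11, -0.3, 2.85, 0.001, 0.03, 0.0, 2.03, -0.3, 2.92, -0.0, 0.029, 0.0, 1.95, -0.3, 2.98, -0.0, 0.03, 0.0]
```

Emit:
step_arm(
  plan=[2.58,-2.53,-1.35,-0.032,0.016,-0.061,2.75,-2.32,-1.38,-0.033,0.017,-0.062,2.92,-2.09,-1.41,-0.032,0.016,-0.061,3.05,-1.88,-1.42,-0.032,0.017,-0.062,3.19,-1.63,-1.42,-0.032,0.016,-0.061],
)

```text
time_s: 2.42
ee_pos: [267.8, -381.1, 295.9]
ee_rot: [170.1, -3.2, 36.9]
force: [0.6, 0.4, 0.8]
gripper_width: 90.9
gripper_force: 0.0
```

Emit:
step_arm(
  plan=[3.31,-1.38,-1.43,-0.033,0.017,-0.062,3.41,-1.14,-1.4,-0.032,0.016,-0.061,3.49,-0.87,-1.38,-0.032,0.017,-0.062,3.56,-0.62,-1.35,-0.032,0.016,-0.061,3.61,-0.35,-1.31,-0.033,0.017,-0.062],
)

```text
time_s: 2.83
ee_pos: [348.9, -219.7, 363.7]
ee_rot: [159.6, -3.2, 55.2]
force: [1.5, -0.3, -0.8]
gripper_width: 91.3
gripper_force: 0.0
```

Emit:
step_arm(
  plan=[3.64,-0.09,-1.25,-0.032,0.016,-0.061,3.67,0.17,-1.19,-0.032,0.017,-0.061,3.66,0.44,-1.12,-0.032,0.016,-0.062,3.65,0.7,-1.04,-0.033,0.017,-0.061,3.61,0.95,-0.95,-0.032,0.016,-0.062],
)

```text
time_s: 3.25
ee_pos: [429.9, -58.3, 431.2]
ee_rot: [149.8, 0.0, 73.2]
force: [1.3, 0.4, -0.1]
gripper_width: 91.4
gripper_force: 0.0
```

```bash
python3 - <<'E'
from h import *
s=sensors.state();print(s['time_s'],s['qpos'].round(1),s['ee_pos'],s['ee_rot'])
k=np.load('cam.npz');Rtc,ptc=k['R'],k['p']
C=chamber(np.radians(-15.5));m=np.array([602,125,190.]);cam=m+C[:,2]*230
Rt=np.c_[-Rtc.T[0]*0,]if 0 else None
Rt0=np.c_[C[:,1],C[:,0],-C[:,2]]
zc=Rt0@Rtc[:,2]; v=np.cross(zc,-C[:,2]);Rt=Ro.from_rotvec(v/np.linalg.norm(v)*np.arcsin(np.linalg.norm(v))).as_matrix()@Rt0
pt=cam-Rt@ptc
R1,p1=rows(Rt,pt-Rt[:,2]*140);print('--');rows(Rt,pt,R1,p1)
E
```

```text
3.25 [ -4.7 -13.9 101.2  -6.8  63.2  13.5] [429.94992084 -58.27401092 431.2301098 ] [1.49808932e+02 2.52117933e-02 7.31670204e+01]
[3.28, -0.45, 1.35, 0.001, 0.05, -0.004, 3.21, -0.44, 1.51, 0.001, 0.049, -0.004, 3.13, -0.42, 1.66, 0.002, 0.05, -0.004, 3.04, -0.41, 1.82, 0.001, 0.049, -0.004, 2.96, -0.39, 1.97, 0.001, 0.05, -0.003]
--
[-0.0, -0.0, 3.5, 0.0, -0.0, -0.0, -0.0, -0.0, 3.5, 0.0, -0.0, -0.0, -0.01, -0.0, 3.5, 0.0, -0.0, -0.0, 0.0, -0.0, 3.5, 0.0, -0.0, -0.0]
```

Emit:
step_arm(
  plan=[3.28,-0.45,1.35,0.001,0.05,-0.004,3.21,-0.44,1.51,0.001,0.049,-0.004,3.13,-0.42,1.66,0.002,0.05,-0.004,3.04,-0.41,1.82,0.001,0.049,-0.004,2.96,-0.39,1.97,0.001,0.05,-0.003],
)

```text
time_s: 3.67
ee_pos: [491.5, 94.3, 360.2]
ee_rot: [149.5, -11.9, 81.2]
force: [0.6, -0.2, 0.6]
gripper_width: 91.0
gripper_force: 0.0
```

Emit:
step_arm(
  plan=[0,0,3.5,0,0,0,0,0,3.5,0,0,0,0,0,3.5,0,0,0,0,0,3.5,0,0,0,0,0,0,0,0,0],
)

```text
time_s: 4.08
ee_pos: [564.3, 105.8, 234.9]
ee_rot: [150.2, -11.5, 81.0]
force: [-1.2, -0.2, -1.0]
gripper_width: 91.2
gripper_force: 0.0
```

```bash
python3 - <<'E'
from h import *
p=viewer.grab_frame('wrist');save(p,'w1.png');print(p['position'],p['attitude'])
np.save('w1.npy',p,allow_pickle=True)
C=chamber(np.radians(-15.5));m=np.array([602,125,190.])
print(proj(p,m),proj(p,m-86*C[:,2]))
for k in ['chamber','seat','hopper_hinge','hopper_tab']:
    print(k,[(np.round(q['location'],1).tolist(),round(q['score'],2)) for q in viewer.pinpoint(k,p)])
E
```

```text
[492.40032223 154.80409878 381.93898701] [179.65403118 -29.23044928 -15.5237459 ]
[328.90185812 227.732557  ] [327.77184849 228.00178468]
chamber []
seat [([322.2, 223.3], 0.68)]
hopper_hinge []
hopper_tab []
```

View pics/w1.png

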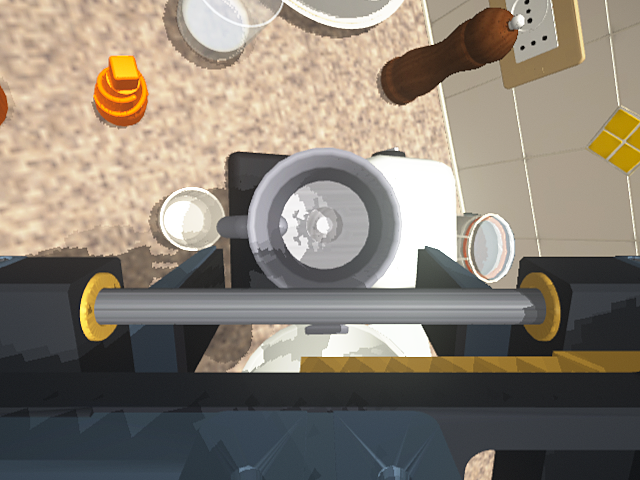

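```bash
python3 - <<'E'
from h import *
p=np.load('w1.npy',allow_pickle=True).item()
c=p['img'][140:300,240:410]
a=cv2.resize(p['img'][175:275,275:375],(600,600),interpolation=cv2.INTER_LANCZOS4)
cl=cv2.createCLAHE(3,(4,4));l=cv2.cvtColor(a,cv2.COLOR_RGB2LAB);l[:,:,0]=cl.apply(l[:,:,0])
cv2.imwrite('pics/crop2.png',cv2.cvtColor(l,cv2.COLOR_LAB2BGR))
E
```

```text
(no output)
```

View pics/crop2.png

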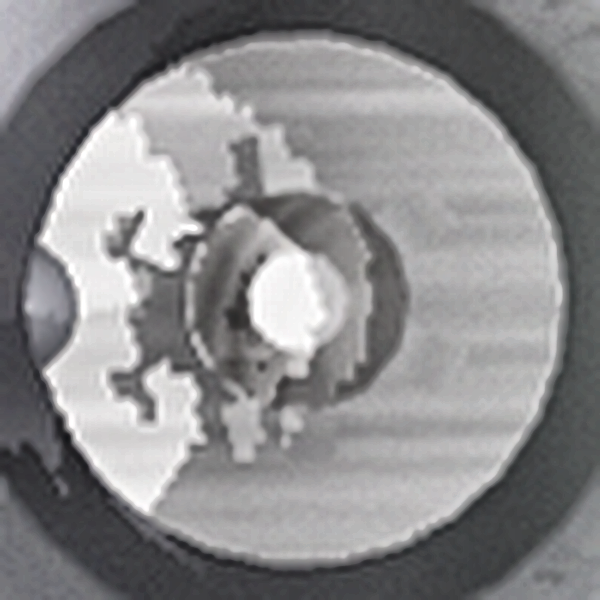

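```bash
python3 - <<'E'
from h import *
s=sensors.state();R0,p0=tool();print(s['time_s'],p0)
a=np.radians(49.5);y=np.array([np.cos(a),np.sin(a),0]);z=np.array([0,0,-1.]);x=np.cross(y,z)
R=np.c_[x,y,z]
R1,p1=rows(R0,p0-R0[:,2]*120);print('--');rows(R,np.array([424,269.5,250.]),R1,p1)
E
```

```text
4.3333 [565.85308917 105.82993637 244.64083382]
[0.0, 0.0, -4.0, 0.0, 0.0, 0.0, -0.0, -0.0, -4.0, 0.0, 0.0, 0.0, -0.0, -0.0, -4.0, 0.0, 0.0, 0.0]
--
[1.26, -1.4, 0.51, 0.054, 0.008, -0.095, 1.37, -1.25, 0.58, 0.054, 0.008, -0.095, 1.48, -1.07, 0.67, 0.053, 0.008, -0.095, 1.57, -0.9, 0.72, 0.054, 0.008, -0.095, 1.64, -0.7, 0.79, 0.054, 0.008, -0.095]
[1.69, -0.49, 0.82, 0.054, 0.009, -0.095, 1.73, -0.29, 0.87, 0.053, 0.008, -0.095, 1.73, -0.09, 0.89, 0.054, 0.008, -0.095, 1.72, 0.14, 0.9, 0.054, 0.008, -0.094, 1.69, 0.34, 0.9, 0.054, 0.008, -0.095]
[1.64, 0.55, 0.89, 0.054, 0.008, -0.095]
```

Emit:
step_arm(
  plan=[0,0,-4,0,0,0,0,0,-4,0,0,0,0,0,-4,0,0,0],
)

```text
time_s: 4.58
ee_pos: [500.6, 94.2, 346.3]
ee_rot: [149.4, -11.8, 81.1]
force: [0.7, 0.3, 0.4]
gripper_width: 90.6
gripper_force: 0.0
```

Emit:
step_arm(
  plan=[1.26,-1.4,0.51,0.054,0.008,-0.095,1.37,-1.25,0.58,0.054,0.008,-0.095,1.48,-1.07,0.67,0.053,0.008,-0.095,1.57,-0.9,0.72,0.054,0.008,-0.095,1.64,-0.7,0.79,0.054,0.008,-0.095],
)

```text
time_s: 5.0
ee_pos: [465.8, 174.3, 302.6]
ee_rot: [161.8, -2.4, 107.2]
force: [1.5, -0.4, 0.6]
gripper_width: 91.4
gripper_force: 0.0
```

Emit:
step_arm(
  plan=[1.69,-0.49,0.82,0.054,0.009,-0.095,1.73,-0.29,0.87,0.053,0.008,-0.095,1.73,-0.09,0.89,0.054,0.008,-0.095,1.72,0.14,0.9,0.054,0.008,-0.094,1.69,0.34,0.9,0.054,0.008,-0.095],
)

```text
time_s: 5.42
ee_pos: [430.7, 254.2, 258.9]
ee_rot: [177.0, 0.3, 134.3]
force: [0.1, -0.5, 0.1]
gripper_width: 91.2
gripper_force: 0.0
```

Emit:
step_arm(
  plan=[1.64,0.55,0.89,0.054,0.008,-0.095,0,0,0,0,0,0],
)

```text
time_s: 5.58
ee_pos: [423.5, 272.2, 248.3]
ee_rot: [-179.9, -0.2, 139.8]
force: [-0.2, 0.3, 0.2]
gripper_width: 91.0
gripper_force: 0.0
```

```bash
python3 - <<'E'
from h import *
p=viewer.grab_frame('wrist');s=sensors.state();print(s['time_s'],s['ee_pos'],s['ee_rot'],s['qpos'].round(0))
for k,z in [('screw_head',112),('press_screw',0)]:
    for q in viewer.pinpoint(k,p): print(k,np.round(q['location'],1),round(q['score'],2),onz(p,q['location'],z).round(1))
X=proj(p,[424,269.5,128]);print(X)
u,v=X.round().astype(int)
cv2.imwrite('pics/crop3.png',cv2.resize(p['img'][v-60:v+60,u-60:u+60],(600,600),interpolation=cv2.INTER_CUBIC)[:,:,::-1])
np.save('w2.npy',p,allow_pickle=True);print(u,v)
E
```

```text
5.6333 [423.69107322 270.73574601 248.84648633] [-1.79916643e+02 -1.11904208e-01  1.39575795e+02] [ 31.  11.  97.   0.  72. -18.]
screw_head [323.3 222.5] 0.81 [423.  275.6 112. ]
press_screw [321.3 201.1] 0.88 [422.4 274.4   0. ]
press_screw [375.4 282.9] 0.73 [534.1 260.7   0. ]
[318.12627292 233.06495001]
318 233
```

View pics/crop3.png

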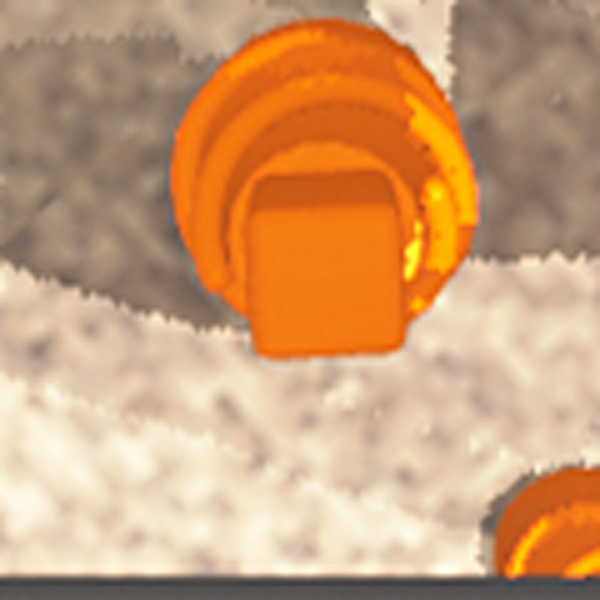

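```bash
python3 - <<'E'
from h import *
p=np.load('w2.npy',allow_pickle=True).item()
g=lambda u,v:onz(p,(258+u/5,173+v/5),128)
q=[g(*k) for k in [(247,207),(402,205),(407,350),(258,357)]]
for i in range(4):
    d=q[(i+1)%4]-q[i];print(np.degrees(np.arctan2(d[1],d[0]))%90,np.linalg.norm(d))
c=np.mean(q,0);print(c)
R0,p0=tool()
a=np.radians(52.);y=np.array([np.cos(a),np.sin(a),0]);z=np.array([0,0,-1.]);R=np.c_[np.cross(y,z),y,z]
c[2]=110;print(c);rows(R,c,n=5)
E
```

```text
50.53773239334655 23.161209305800348
52.3612714700593 22.461046247008504
52.58200574324444 22.70454737029553
53.45634169042492 23.289791676978066
[424.35921901 274.70788965 128.        ]
[424.35921901 274.70788965 110.        ]
[0.06, 0.09, 2.79, -0.0, -0.0, -0.009, 0.06, 0.09, 2.79, -0.0, -0.0, -0.009, 0.06, 0.1, 2.79, -0.0, -0.001, -0.009, 0.06, 0.09, 2.79, -0.0, 0.0, -0.009, 0.06, 0.09, 2.79, -0.0, -0.0, -0.009]
```

Emit:
step_arm(
  plan=[0.05,0.06,2.79,0,0,-0.009,0.05,0.06,2.79,0,0,-0.009,0.05,0.06,2.79,0,0,-0.009,0.05,0.06,2.79,0,0,-0.009,0.05,0.06,2.79,0,0,-0.009],
)

```text
time_s: 6.15
ee_pos: [423.7, 272.3, 109.3]
ee_rot: [180.0, -0.1, 141.9]
force: [0.5, 0.1, 0.5]
gripper_width: 91.2
gripper_force: 0.0
```

Emit:
step_arm(
  plan=[0,0,0,0,0,0,0,0,0,0,0,0,0,0,0,0,0,0,0,0,0,0,0,0,0,0,0,0,0,0],
  hand=1.5,
  newtons=35,
)

```text
time_s: 6.57
ee_pos: [424.2, 273.7, 110.6]
ee_rot: [180.0, -0.1, 142.0]
force: [0.2, 0.4, 0.1]
gripper_width: 61.2
gripper_force: 0.0
```

Emit:
step_arm(
  plan=[0,0,0,0,0,0,0,0,0,0,0,0,0,0,0,0,0,0,0,0,0,0,0,0,0,0,0,0,0,0],
)

```text
time_s: 6.98
ee_pos: [423.1, 273.3, 108.6]
ee_rot: [-179.8, -0.2, 142.1]
force: [-0.1, 0.0, -0.7]
gripper_width: 27.6
gripper_force: 0.0
```

Emit:
step_arm(
  plan=[0,0,0,0,0,0,0,0,0,0,0,0,0,0,0,0,0,0],
)

```text
time_s: 7.23
ee_pos: [423.2, 273.4, 108.5]
ee_rot: [-179.8, -0.1, 142.1]
force: [0.4, 0.9, -0.6]
gripper_width: 23.9
gripper_force: 35.0
```

Emit:
step_arm(
  plan=[0,0,-1,0,0,0,0,0,-3,0,0,0,0,0,-4,0,0,0,0,0,-4,0,0,0,0,0,-4,0,0,0],
)

```text
time_s: 7.65
ee_pos: [422.9, 272.8, 270.4]
ee_rot: [-179.7, -0.2, 142.1]
force: [1.0, 1.3, -3.0]
gripper_width: 23.6
gripper_force: 35.0
```

```bash
cat >> h.py <<'E'
C=chamber(np.radians(-15.5));M=np.array([600,127.3,190.])
E
python3 - <<'E'
from h import *
s=sensors.state();print(s['time_s'],s['gripper_width'],s['gripper_force'],s['force'])
R0,p0=tool();R=np.c_[C[:,1],C[:,0],-C[:,2]]
rows(R,M+C[:,2]*140,wmax=.11)
p=viewer.grab_frame('side');save(p,'s2.png')
E
```

```text
7.65 23.609998757775696 34.98160779476166 [ 1.02176203  1.34160119 -2.98551923]
[-1.37, -0.27, -0.34, -0.039, -0.026, 0.096, -1.4, -0.13, -0.32, -0.039, -0.025, 0.096, -1.41, 0.02, -0.28, -0.039, -0.026, 0.096, -1.41, 0.16, -0.24, -0.039, -0.026, 0.096, -1.39, 0.31, -0.2, -0.039, -0.026, 0.096]
[-1.36, 0.45, -0.15, -0.039, -0.025, 0.096, -1.31, 0.58, -0.09, -0.038, -0.026, 0.095, -1.25, 0.7, -0.03, -0.039, -0.026, 0.096, -1.18, 0.82, 0.02, -0.039, -0.025, 0.096, -1.1, 0.93, 0.09, -0.039, -0.026, 0.096]
[-0.99, 1.02, 0.16, -0.039, -0.026, 0.096, -0.89, 1.11, 0.22, -0.039, -0.025, 0.096]
```

Emit:
step_arm(
  plan=[-1.37,-0.27,-0.34,-0.039,-0.026,0.096,-1.4,-0.13,-0.32,-0.039,-0.025,0.096,-1.41,0.02,-0.28,-0.039,-0.026,0.096,-1.41,0.16,-0.24,-0.039,-0.026,0.096,-1.39,0.31,-0.2,-0.039,-0.026,0.096],
)

```text
time_s: 8.12
ee_pos: [469.0, 219.4, 285.6]
ee_rot: [167.7, 4.4, 113.7]
force: [-0.3, -0.9, -2.9]
gripper_width: 23.6
gripper_force: 35.0
```

Emit:
step_arm(
  plan=[-1.36,0.45,-0.15,-0.039,-0.025,0.096,-1.31,0.58,-0.09,-0.038,-0.026,0.095,-1.25,0.7,-0.03,-0.039,-0.026,0.096,-1.18,0.82,0.02,-0.039,-0.025,0.096,-1.1,0.93,0.09,-0.039,-0.026,0.096],
)

```text
time_s: 8.53
ee_pos: [514.3, 166.5, 302.4]
ee_rot: [154.7, 2.4, 85.3]
force: [-0.6, -0.2, -2.8]
gripper_width: 23.8
gripper_force: 35.0
```

Emit:
step_arm(
  plan=[-0.99,1.02,0.16,-0.039,-0.026,0.096,-0.89,1.11,0.22,-0.039,-0.025,0.096,0,0,0,0,0,0],
)

```text
time_s: 8.78
ee_pos: [532.7, 145.6, 308.8]
ee_rot: [150.0, -0.0, 74.4]
force: [0.3, 0.2, -3.1]
gripper_width: 23.7
gripper_force: 35.0
```

```bash
python3 - <<'E'
from h import *
P=[viewer.grab_frame(n) for n in ['wrist','side','top']]
a=P[0];s=sensors.state();R,p=tool()
print(s['time_s'],p,C.T@(p-M),s['force'],s['qpos'].round(0)); print(np.degrees(Ro.from_matrix(np.c_[C[:,1],C[:,0],-C[:,2]].T@R).as_rotvec()))
o=p+R[:,2]*110;h=p-R[:,2]*2
for n,q in zip('wst',P):
    print(n,'proj origin',proj(q,o),'head',proj(q,h),'seat',proj(q,M-86*C[:,2]),'mouth',proj(q,M))
    for k in ['press_screw','screw_head','chamber']: print(k,[(np.round(r['location'],1).tolist(),round(r['score'],2)) for r in viewer.pinpoint(k,q)])
u=lambda q,x,y,w,h,W:cv2.resize(q['img'][y:y+h,x:x+w],(W,600),interpolation=cv2.INTER_CUBIC)
cv2.imwrite('pics/c4.png',np.hstack([u(P[0],200,80,240,360,400),u(P[1],240,70,120,180,400)])[:,:,::-1])
E
```

```text
8.9333 [532.59906647 146.73111374 308.86713111] [ -1.31147505   0.71229692 138.01312047] [ 0.48403482 -0.43475661 -2.00397763] [ 25.   3. 104. -24.  52.  52.]
[ 0.07515731  0.08904056 -0.07689983]
w proj origin [319.09823022 230.68599273] head [319.34427749 290.79843326] seat [320.56648526 205.34375191] mouth [320.93439615 223.54552205]
press_screw [([140.5, 96.6], 0.96), ([318.4, 235.9], 0.75)]
screw_head [([317.9, 293.3], 0.84), ([151.6, 83.6], 0.76)]
chamber []
s proj origin [314.36651254 153.62679405] head [339.6863231  101.87146498] seat [292.19082493 198.00873596] mouth [308.48564713 164.67534776]
press_screw [([315.3, 150.1], 0.96), ([304.6, 300.1], 0.65)]
screw_head [([341.4, 99.7], 0.95), ([304.8, 259.5], 0.58), ([326.8, 159.2], 0.36)]
chamber []
t proj origin [383.15809383 193.52156487] head [382.13324706 211.3970829 ] seat [384.71570093 178.60395149] mouth [384.09171179 189.09399805]
press_screw [([314.3, 235.1], 0.66), ([386.3, 195.2], 0.48)]
screw_head [([312.7, 234.1], 0.82), ([383.5, 210.4], 0.55)]
chamber []
```

View pics/c4.png

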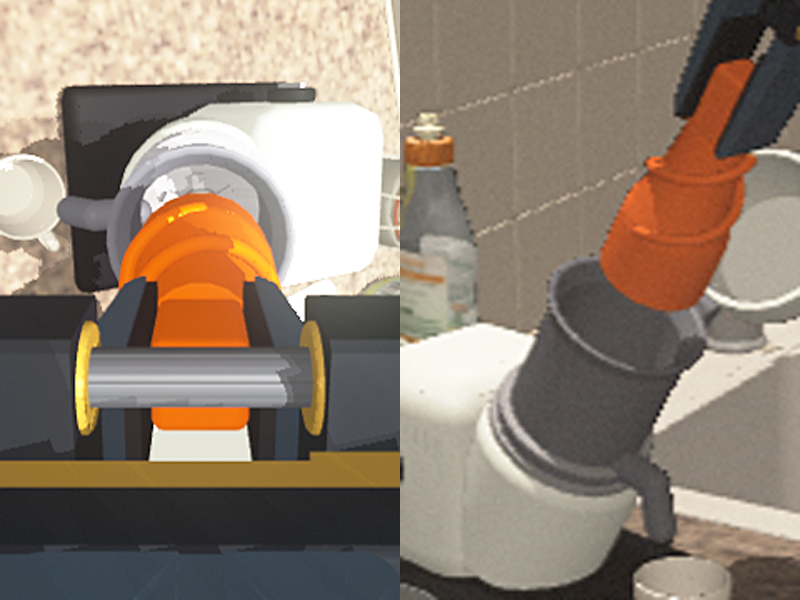

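Emit:
step_arm(
  plan=[0,0,2,0,0,0,0,0,2,0,0,0,0,0,2,0,0,0,0,0,2,0,0,0,0,0,0,0,0,0],
)

```text
time_s: 9.8
ee_pos: [571.2, 134.9, 236.1]
ee_rot: [150.3, 0.2, 74.5]
force: [-1.6, -0.5, -3.0]
gripper_width: 23.7
gripper_force: 35.0
```

Emit:
step_arm(
  plan=[0,0,0.4,0,0,0,0,0,0.4,0,0,0,0,0,0.3,0,0,0,0,0,0,0,0,0],
)

```text
time_s: 10.13
ee_pos: [577.4, 134.7, 231.0]
ee_rot: [149.9, -0.1, 74.5]
force: [-0.1, -0.3, -3.1]
gripper_width: 23.9
gripper_force: 35.0
```

Emit:
step_arm(
  plan=[0,0,0.3,0,0,0,0,0,0.3,0,0,0,0,0,0,0,0,0],
)

```text
time_s: 10.38
ee_pos: [580.1, 133.7, 225.2]
ee_rot: [150.0, -0.1, 74.5]
force: [0.0, -0.4, -3.3]
gripper_width: 23.8
gripper_force: 35.0
```

Emit:
step_arm(
  plan=[0,0,0.2,0,0,0,0,0,0.2,0,0,0,0,0,0,0,0,0],
)

```text
time_s: 10.63
ee_pos: [582.3, 133.3, 222.0]
ee_rot: [149.9, -0.1, 74.5]
force: [0.5, 0.2, -1.9]
gripper_width: 23.8
gripper_force: 35.0
```

Emit:
step_arm(
  plan=[0,0,0.15,0,0,0,0,0,0,0,0,0],
)

```text
time_s: 10.8
ee_pos: [582.5, 133.2, 221.9]
ee_rot: [149.9, -0.1, 74.5]
force: [-7.5, 0.7, 4.4]
gripper_width: 23.4
gripper_force: 35.0
```

Emit:
step_arm(
  plan=[0,0,0.15,0,0,0,0,0,0,0,0,0],
)

```text
time_s: 10.97
ee_pos: [582.8, 133.0, 221.9]
ee_rot: [149.9, -0.2, 74.5]
force: [-14.8, 1.5, 14.1]
gripper_width: 23.9
gripper_force: 35.0
```

Emit:
step_arm(
  plan=[0,0,0.15,0,0,0,0,0,0,0,0,0],
)

```text
time_s: 11.13
ee_pos: [583.1, 132.9, 221.9]
ee_rot: [149.8, -0.2, 74.4]
force: [-21.0, 1.6, 22.0]
gripper_width: 23.5
gripper_force: 35.1
```

Emit:
step_arm(
  plan=[0,0,-0.1,0,0,-0.05,0,0,0,0,0,-0.05,0,0,0,0,0,-0.05],
)

```text
time_s: 11.38
ee_pos: [583.7, 133.6, 222.3]
ee_rot: [150.0, 4.1, 82.0]
force: [-13.2, 2.2, 14.2]
gripper_width: 23.9
gripper_force: 35.0
```

Emit:
step_arm(
  plan=[0,0,0,0,0,-0.05,0,0,0,0,0,-0.05,0,0,0,0,0,-0.05],
)

```text
time_s: 11.63
ee_pos: [583.6, 133.8, 222.1]
ee_rot: [150.8, 8.3, 89.5]
force: [-13.5, 3.2, 14.2]
gripper_width: 23.7
gripper_force: 35.0
```

Emit:
step_arm(
  plan=[0,0,0,0,0,-0.05,0,0,0,0,0,-0.05,0,0,0,0,0,-0.05],
)

```text
time_s: 11.88
ee_pos: [583.7, 133.9, 221.9]
ee_rot: [152.2, 12.4, 97.2]
force: [-10.2, 3.4, 10.8]
gripper_width: 23.5
gripper_force: 35.0
```

```bash
python3 - <<'E'
from h import *
s=sensors.state();R,p=tool();print(s['time_s'],C.T@(p-M),C.T@s['force'],C.T@s['torque'],s['qpos'].round(0));print(np.degrees(Ro.from_matrix(np.c_[C[:,1],C[:,0],-C[:,2]].T@R).as_rotvec()))
E
```

```text
11.8833 [ 0.78322852  2.00178036 36.35539913] [-3.89004321  0.51908535 14.77237194] [ 0.29964458  1.54571114 -0.28992834] [ 21.  11. 108. -28.  39.  29.]
[ -0.25907099   0.24136203 -25.6911907 ]
```

Emit:
step_arm(
  plan=[0,0,0.1,0,0,-0.05,0,0,0,0,0,-0.05,0,0,0,0,0,-0.05],
)

```text
time_s: 12.13
ee_pos: [584.2, 133.2, 219.4]
ee_rot: [154.3, 16.4, 105.2]
force: [-0.3, 0.1, -3.0]
gripper_width: 23.9
gripper_force: 35.0
```

Emit:
step_arm(
  plan=[0,0,0,0,0,-0.05,0,0,0,0,0,-0.05,0,0,0,0,0,-0.05],
)

```text
time_s: 12.38
ee_pos: [584.0, 133.1, 218.0]
ee_rot: [157.0, 19.8, 113.4]
force: [-1.9, 1.3, -0.3]
gripper_width: 23.8
gripper_force: 35.0
```

Emit:
step_arm(
  plan=[0,0,0,0,0,-0.05,0,0,0,0,0,-0.05,0,0,0,0,0,-0.05],
)

```text
time_s: 12.63
ee_pos: [583.9, 133.1, 218.0]
ee_rot: [160.1, 23.0, 122.0]
force: [-2.7, 1.4, -2.2]
gripper_width: 23.7
gripper_force: 35.0
```

```bash
python3 - <<'E'
from h import *
s=sensors.state();R,p=tool();print(s['time_s'],C.T@(p-M),C.T@s['force'],C.T@s['torque'],s['qpos'].round(0));print(np.degrees(Ro.from_matrix(np.c_[C[:,1],C[:,0],-C[:,2]].T@R).as_rotvec()))
E
```

```text
12.6333 [-0.75540407  1.28959279 32.74351895] [-3.70950403  0.6087263  -0.39367795] [ 0.32530888  0.96974553 -0.43791026] [ 21.  11. 108. -28.  39.   3.]
[ -0.06291702   0.13499825 -51.53252876]
```

Emit:
step_arm(
  plan=[0,0,0,0,0,0.06,0,0,0.2,0,0,0,0,0,0.2,0,0,0,0,0,0,0,0,0],
)

```text
time_s: 12.97
ee_pos: [586.3, 132.3, 214.1]
ee_rot: [158.8, 21.8, 118.6]
force: [-0.4, 2.0, -3.3]
gripper_width: 23.9
gripper_force: 35.0
```

Emit:
step_arm(
  plan=[0,0,0.2,0,0,0,0,0,0.1,0,0,0,0,0,0,0,0,0],
)

```text
time_s: 13.22
ee_pos: [587.7, 131.9, 211.6]
ee_rot: [158.8, 21.8, 118.5]
force: [-1.2, 1.8, -3.5]
gripper_width: 23.8
gripper_force: 35.0
```

```bash
python3 - <<'E'
from h import *
s=sensors.state();R,p=tool();print(s['time_s'],C.T@(p-M),C.T@s['force'],C.T@s['torque'],s['qpos'].round(0));print(np.degrees(Ro.from_matrix(np.c_[C[:,1],C[:,0],-C[:,2]].T@R).as_rotvec()))
E
```

```text
13.2167 [-0.53226262  1.10030398 25.27776948] [-3.15932805  1.37132229 -2.18141066] [ 0.53522329  1.01407555 -0.05110845] [ 21.  11. 109. -28.  38.   7.]
[ -0.07190764   0.08448406 -48.1076381 ]
```

Meshed and sliding freely; feel for the floor.

Emit:
step_arm(
  plan=[0,0,0.15,0,0,0,0,0,0,0,0,0],
)

```text
time_s: 13.38
ee_pos: [588.4, 131.6, 210.5]
ee_rot: [158.8, 21.8, 118.5]
force: [-1.1, 2.6, -3.5]
gripper_width: 23.5
gripper_force: 35.0
```

Emit:
step_arm(
  plan=[0,0,0.15,0,0,0,0,0,0,0,0,0],
)

```text
time_s: 13.55
ee_pos: [588.9, 131.4, 209.7]
ee_rot: [158.8, 21.8, 118.5]
force: [-5.0, 2.8, 0.3]
gripper_width: 23.8
gripper_force: 35.0
```

Emit:
step_arm(
  plan=[0,0,0.15,0,0,0,0,0,0,0,0,0],
)

```text
time_s: 13.72
ee_pos: [589.1, 131.0, 209.7]
ee_rot: [158.8, 21.8, 118.4]
force: [-11.4, 2.3, 8.7]
gripper_width: 24.1
gripper_force: 35.6
```

```bash
python3 - <<'E'
from h import *
s=sensors.state();R,p=tool();print(s['time_s'],C.T@(p-M),C.T@s['force'],C.T@s['torque'],s['qpos'].round(0));print(np.degrees(Ro.from_matrix(np.c_[C[:,1],C[:,0],-C[:,2]].T@R).as_rotvec()))
E
```

```text
13.7167 [-0.11133287  0.6397527  22.77835073] [-5.7224948  -0.80205949 13.31201909] [0.14693034 1.63276181 0.00498917] [ 20.  12. 109. -28.  38.   7.]
[-1.14745403e-01  3.45835780e-02 -4.80493037e+01]
```

Emit:
step_arm(
  plan=[0,0,-0.15,0,0,0,0,0,0,0,0,0,0,0,0,0,0,0,0,0,0,0,0,0,0,0,0,0,0,0],
  hand=4.5,
)

```text
time_s: 14.13
ee_pos: [590.1, 131.4, 210.5]
ee_rot: [158.7, 21.9, 118.5]
force: [-1.2, 0.7, 3.5]
gripper_width: 44.7
gripper_force: 1.8
```

Emit:
step_arm(
  plan=[0,0,-1,0,0,0,0,0,-3.5,0,0,0,0,0,-3.5,0,0,0,0,0,-3.5,0,0,0,0,0,-3,0,0,0],
)

```text
time_s: 14.55
ee_pos: [517.9, 150.6, 337.2]
ee_rot: [158.7, 21.8, 118.5]
force: [1.0, 0.4, 0.2]
gripper_width: 44.8
gripper_force: 0.0
```

```bash
python3 - <<'E'
from h import *
s=sensors.state();print(s['time_s'],s['force'])
P=[viewer.grab_frame(n) for n in ['side','top']]
s,t=P
X=M+26*C[:,2]
for n,q in zip('st',P):
    print(n,'exp head',proj(q,X),'if 14 high',proj(q,X+14*C[:,2]))
    for k in ['screw_head','hopper_tab','hopper_hinge']: print(k,[(np.round(r['location'],1).tolist(),round(r['score'],2)) for r in viewer.pinpoint(k,q)])
R=np.c_[-C[:,0],C[:,1],-C[:,2]]
R1,p1=rows(R,M+C@[0,-112.5,165]);print('--');rows(R,M+C@[0,-112.5,90],R1,p1)
E
```

```text
14.55 [0.97510335 0.44501931 0.15336738]
s exp head [313.78994594 153.82464627] if 14 high [316.72512517 147.82031757]
screw_head [([316.5, 155.0], 0.85), ([302.5, 259.9], 0.83)]
hopper_tab [([372.4, 120.5], 0.58)]
hopper_hinge [([326.1, 158.4], 0.78)]
t exp head [383.88085464 192.63877347] if 14 high [383.76247104 194.62895158]
screw_head [([312.6, 230.5], 0.74)]
hopper_tab [([454.9, 220.7], 0.65)]
hopper_hinge [([411.6, 198.0], 0.59), ([454.1, 218.9], 0.49)]
[-1.09, -1.19, 0.02, -0.0, -0.0, -0.104, -0.96, -1.29, 0.01, -0.0, -0.0, -0.105, -0.82, -1.38, 0.02, -0.0, -0.001, -0.104, -0.67, -1.47, 0.02, -0.001, 0.0, -0.105, -0.52, -1.52, 0.01, 0.0, 0.0, -0.104]
[-0.35, -1.58, 0.02, 0.0, -0.0, -0.104, -0.19, -1.6, 0.01, -0.0, -0.0, -0.105]
--
[-0.0, 0.0, 3.75, -0.0, -0.0, 0.0, -0.0, 0.01, 3.75, -0.0, -0.0, 0.0]
```

Screw is home (head agrees with the expected home position). Now go behind the tab.

Emit:
step_arm(
  plan=[-1.09,-1.19,0.02,0,0,-0.104,-0.96,-1.29,0.01,0,0,-0.105,-0.82,-1.38,0.02,0,0,-0.104,-0.67,-1.47,0.02,0,0,-0.105,-0.52,-1.52,0.01,0,0,-0.104],
  hand=9.1,
)

```text
time_s: 15.37
ee_pos: [498.6, 71.6, 333.1]
ee_rot: [173.4, 29.2, 151.1]
force: [-0.5, -0.0, -0.5]
gripper_width: 75.8
gripper_force: 0.0
```

Emit:
step_arm(
  plan=[-0.35,-1.58,0.02,0,0,-0.104,-0.19,-1.6,0.01,0,0,-0.105,0,0,0,0,0,0],
)

```text
time_s: 15.62
ee_pos: [489.7, 38.9, 333.1]
ee_rot: [-179.9, 29.9, 164.5]
force: [-0.4, 0.2, 0.3]
gripper_width: 90.8
gripper_force: 0.0
```

```bash
python3 - <<'E'
from h import *
s=sensors.state();R,p=tool();print(s['time_s'],s['gripper_width'],C.T@(p-M),s['qpos'].round(0))
q=viewer.grab_frame('wrist');T=np.array([0,-50-77,75.])
print('tab exp',proj(q,M+C@T),[(np.round(r['location'],1).tolist(),round(r['score'],2)) for r in viewer.pinpoint('hopper_tab',q)])
save(q,'w3.png')
R=np.c_[-C[:,0],C[:,1],-C[:,2]];rows(R,M+C@[0,-112.5,90])
E
```

```text
15.6167 90.79085730599054 [-5.95824539e-02 -1.14627268e+02  1.65315308e+02] [ 12.  -5. 108. -17.  51. -55.]
tab exp [301.81044827 239.53020028] [([304.3, 245.5], 0.75)]
[0.03, -0.0, 3.78, 0.0, -0.0, -0.002, 0.03, -0.0, 3.77, 0.001, -0.0, -0.002]
```

View pics/w3.png

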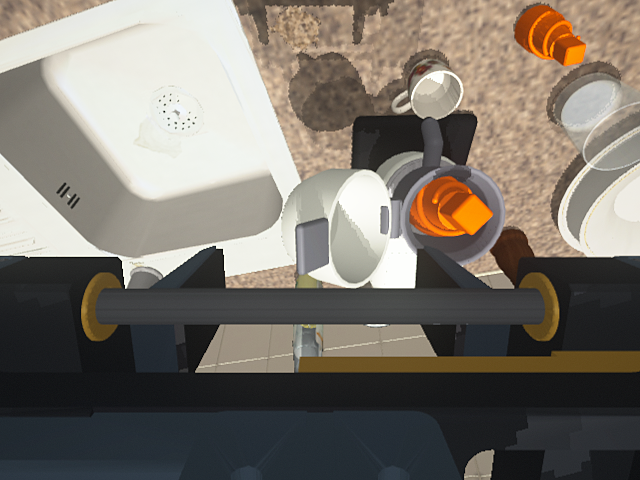

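```bash
python3 - <<'E'
from h import *
R=np.c_[-C[:,0],C[:,1],-C[:,2]];Rc,p=R,M+C@[0,-112.5,165]
W=[(-108,74),(-85,76)]
for th in [122,110,100,90]:
    a=np.radians(th);W.append((122*np.cos(a)-7*np.sin(a),122*np.sin(a)+7*np.cos(a)-11))
for th in [78,66,54,42,30,20,12]:
    a=np.radians(th);r=113;W.append((r*np.cos(a)-7*np.sin(a),r*np.sin(a)+7*np.cos(a)))
for y,z in W:
    t=M+C@[2,y-4.5,z+14]; Rc,p=rows(R,t,Rc,p); print('  ^',round(y),round(z))
E
```

```text
[-0.1, 0.0, 3.85, 0.0, 0.0, 0.0, -0.1, 0.0, 3.85, 0.0, 0.0, 0.0]
  ^ -108 74
[-0.0, 2.3, -0.2, 0.0, 0.0, 0.0]
  ^ -85 76
[-0.0, 1.44, -1.28, 0.0, 0.0, 0.0]
  ^ -71 89
[-0.0, 2.23, -1.24, 0.0, 0.0, 0.0]
  ^ -48 101
[-0.0, 2.02, -0.67, 0.0, 0.0, 0.0]
  ^ -28 108
[-0.0, 2.11, -0.31, 0.0, 0.0, 0.0]
  ^ -7 111
[-0.0, 2.36, -0.1, 0.0, 0.0, 0.0]
  ^ 17 112
[0.0, 2.3, 0.59, 0.0, 0.0, 0.0]
  ^ 40 106
[-0.0, 2.12, 1.06, 0.0, 0.0, 0.0]
  ^ 61 96
[-0.0, 1.85, 1.47, 0.0, 0.0, 0.0]
  ^ 79 81
[0.0, 1.51, 1.82, 0.0, 0.0, 0.0]
  ^ 94 63
[-0.0, 0.94, 1.74, 0.0, 0.0, 0.0]
  ^ 104 45
[-0.0, 0.53, 1.49, 0.0, 0.0, 0.0]
  ^ 109 30
```

Emit:
step_arm(
  plan=[-0.1,0,2.6,0,0,0,-0.1,0,2.6,0,0,0,0,0,2.5,0,0,0,0,1.15,-0.1,0,0,0,0,1.15,-0.1,0,0,0],
)

```text
time_s: 16.13
ee_pos: [534.7, 53.4, 267.8]
ee_rot: [180.0, 29.8, 164.4]
force: [-0.1, 0.1, 0.5]
gripper_width: 91.2
gripper_force: 0.0
```

Emit:
step_arm(
  plan=[0,0.72,-0.64,0,0,0,0,0.72,-0.64,0,0,0,0,1.12,-0.62,0,0,0,0,1.12,-0.62,0,0,0,0,0,0,0,0,0],
)

```text
time_s: 16.55
ee_pos: [533.0, 94.2, 294.5]
ee_rot: [179.7, 30.2, 164.5]
force: [0.4, -0.0, 1.0]
gripper_width: 91.1
gripper_force: 0.0
```

```bash
python3 - <<'E'
from h import *
s=sensors.state();R,p=tool();print(s['time_s'],C.T@(p-M),C.T@s['force'])
P=[viewer.grab_frame(n) for n in ['side','top']]
r=[viewer.pinpoint('hopper_tab',q) for q in P];print([[(k['location'],k['score']) for k in a] for a in r])
if all(r):
    X=tri([ray(q,a[0]['location']) for q,a in zip(P,r)]);L=C.T@(X-M)+[0,50,0];print(L,np.degrees(np.arctan2(L[2],L[1]))-3.7)
E
```

```text
16.55 [  4.010297   -49.80300934 118.30098316] [0.84394165 0.08517351 0.69194365]
[[([367.1, 112.9], 0.94)], []]
```

Emit:
step_arm(
  plan=[0,1.01,-0.34,0,0,0,0,1.01,-0.33,0,0,0,0,1.05,-0.15,0,0,0,0,1.06,-0.16,0,0,0,0,0,0,0,0,0],
)

```text
time_s: 17.17
ee_pos: [539.6, 135.5, 301.5]
ee_rot: [179.8, 30.1, 164.6]
force: [0.6, 0.6, 0.6]
gripper_width: 91.3
gripper_force: 0.0
```

```bash
python3 - <<'E'
from h import *
s=sensors.state();R,p=tool();print(s['time_s'],C.T@(p-M),C.T@s['force'])
P=[viewer.grab_frame(n) for n in ['side','top']]
r=[viewer.pinpoint('hopper_tab',q) for q in P];print([[(k['location'],k['score']) for k in a] for a in r])
for th in [131,110,100,90,80]:
    a=np.radians(th);X=M+C@[0,109*np.cos(a)-7*np.sin(a)-50,109*np.sin(a)+7*np.cos(a)];print(th,[proj(q,X).round() for q in P])
save(P[0],'s3.png')
E
```

```text
17.1667 [  3.43999863  -8.26139533 126.72854869] [0.68536979 0.75816654 0.29891229]
[[([353.1, 113.8], 0.9)], [([416.7, 212.1], 0.68)]]
131 [array([373., 119.]), array([454., 221.])]
110 [array([367., 112.]), array([437., 220.])]
100 [array([361., 111.]), array([427., 218.])]
90 [array([355., 111.]), array([416., 215.])]
80 [array([347., 113.]), array([405., 212.])]
```

Emit:
step_arm(
  plan=[0,1.18,-0.05,0,0,0,0,1.18,-0.05,0,0,0,0,1.15,0.29,0,0,0,0,1.15,0.3,0,0,0,0,0,0,0,0,0],
)

```text
time_s: 17.78
ee_pos: [554.4, 179.8, 296.0]
ee_rot: [179.9, 30.0, 164.6]
force: [0.6, -0.6, 0.5]
gripper_width: 91.0
gripper_force: 0.0
```

Emit:
step_arm(
  plan=[0,1.06,0.53,0,0,0,0,1.06,0.53,0,0,0,0,0.92,0.73,0,0,0,0,0.93,0.74,0,0,0,0,0,0,0,0,0],
)

```text
time_s: 18.2
ee_pos: [577.0, 213.7, 272.8]
ee_rot: [180.0, 30.0, 164.6]
force: [-0.6, -0.2, -0.7]
gripper_width: 90.8
gripper_force: 0.0
```

```bash
python3 - <<'E'
from h import *
s=sensors.state();R,p=tool();print(s['time_s'],C.T@(p-M),C.T@s['force'])
P=[viewer.grab_frame(n) for n in ['side','top']]
r=[viewer.pinpoint('hopper_tab',q) for q in P];print([[(k['location'],k['score']) for k in a] for a in r])
for th in [60,50,40,30]:
    a=np.radians(th);X=M+C@[0,109*np.cos(a)-7*np.sin(a)-50,109*np.sin(a)+7*np.cos(a)];print(th,[proj(q,X).round() for q in P])
im=P[0]['img'][40:220,240:420];cv2.imwrite('pics/s4.png',cv2.resize(im,(600,600))[:,:,::-1])
E
```

```text
18.2 [ 2.26609828 77.08067172 94.34430241] [-0.78675317 -0.31474108 -0.35243601]
[[([313.8, 134.5], 0.59)], [([369.1, 194.0], 0.59), ([378.6, 311.9], 0.45)]]
60 [array([330., 122.]), array([384., 204.])]
50 [array([321., 128.]), array([375., 199.])]
40 [array([312., 135.]), array([367., 195.])]
30 [array([304., 143.]), array([361., 191.])]
```

View pics/s4.png

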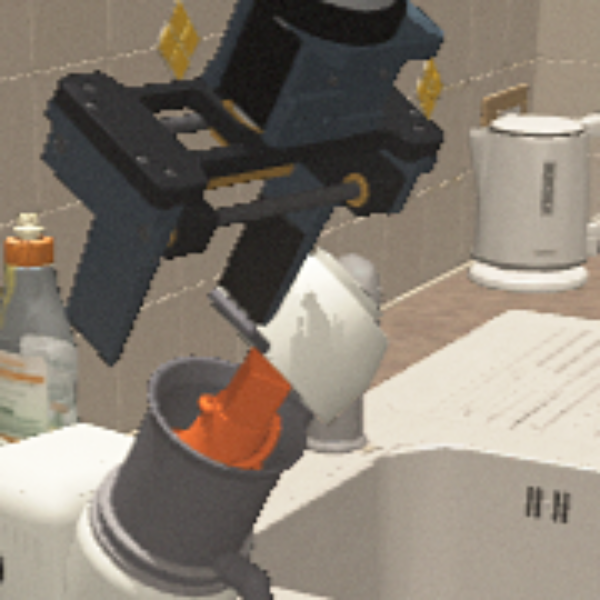

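Finger rides on the tab at about 41°. Carry on down.

Emit:
step_arm(
  plan=[0,0.75,0.91,0,0,0,0,0.76,0.91,0,0,0,0,0.5,0.87,0,0,0,0,0.5,0.87,0,0,0,0,0,0,0,0,0],
)

```text
time_s: 18.82
ee_pos: [600.5, 232.1, 241.5]
ee_rot: [-180.0, 29.9, 164.6]
force: [0.3, -0.8, -0.7]
gripper_width: 91.3
gripper_force: 0.0
```

Emit:
step_arm(
  plan=[0,0.3,0.75,0,0,0,0,0.3,0.75,0,0,0,0,0.15,0.8,0,0,0,0,0.1,0.8,0,0,0,0,0,0,0,0,0],
)

```text
time_s: 19.23
ee_pos: [617.5, 235.4, 215.4]
ee_rot: [-180.0, 29.9, 164.5]
force: [-0.2, -0.2, 0.6]
gripper_width: 91.3
gripper_force: 0.0
```

```bash
python3 - <<'E'
from h import *
s=sensors.state();R,p=tool();print(s['time_s'],C.T@(p-M),C.T@s['force'])
P=[viewer.grab_frame(n) for n in ['side','top']]
r=[viewer.pinpoint('hopper_tab',q) for q in P];print([[(k['location'],k['score']) for k in a] for a in r])
for th in [20,10,5,0]:
    a=np.radians(th);X=M+C@[0,109*np.cos(a)-7*np.sin(a)-50,109*np.sin(a)+7*np.cos(a)];print(th,[proj(q,X).round() for q in P])
E
```

```text
19.2333 [  2.24296757 108.79674435  28.00569544] [ 0.21346483 -0.20423167  0.57813664]
[[([287.7, 171.9], 0.56)], []]
20 [array([296., 152.]), array([357., 187.])]
10 [array([290., 161.]), array([355., 184.])]
5 [array([287., 165.]), array([354., 182.])]
0 [array([285., 169.]), array([354., 181.])]
```

Emit:
step_arm(
  plan=[0,0,0.3,0,0,0,0,0,0.3,0,0,0,0,0,0,0,0,0],
)

```text
time_s: 19.68
ee_pos: [620.3, 234.8, 212.0]
ee_rot: [179.9, 30.1, 164.5]
force: [0.5, 1.0, -0.6]
gripper_width: 90.8
gripper_force: 0.0
```

Emit:
step_arm(
  plan=[0,0,0.2,0,0,0,0,0,0,0,0,0],
)

```text
time_s: 19.85
ee_pos: [621.1, 234.8, 211.1]
ee_rot: [179.9, 30.1, 164.4]
force: [-1.4, 0.9, 2.2]
gripper_width: 91.1
gripper_force: 1.6
```

Emit:
step_arm(
  plan=[0,0,0.15,0,0,0,0,0,0,0,0,0],
)

```text
time_s: 20.02
ee_pos: [621.3, 234.7, 210.9]
ee_rot: [179.8, 30.1, 164.4]
force: [-8.1, 2.3, 10.3]
gripper_width: 91.1
gripper_force: 6.4
```

Emit:
step_arm(
  plan=[0,0,0.1,0,0,0,0,0,0,0,0,0,0,0,-0.3,0,0,0],
)

```text
time_s: 20.27
ee_pos: [620.7, 235.1, 212.1]
ee_rot: [179.8, 30.1, 164.4]
force: [-0.3, 0.1, 0.4]
gripper_width: 90.8
gripper_force: 0.0
```

Emit:
step_arm(
  plan=[0,0,-1,0,0,0,0,0,-3,0,0,0,0,0,-4,0,0,0,0,0,-4,0,0,0,0,0,0,0,0,0],
)

```text
time_s: 20.68
ee_pos: [563.5, 253.0, 323.8]
ee_rot: [179.2, 30.6, 164.3]
force: [1.3, 0.0, 1.2]
gripper_width: 90.8
gripper_force: 0.0
```

```bash
python3 - <<'E'
from h import *
s=sensors.state();print(s['time_s'],s['force'])
P=[viewer.grab_frame(n) for n in ['side','top']]
r=[viewer.pinpoint('hopper_tab',q) for q in P];print([[(k['location'],k['score']) for k in a] for a in r])
for th in [10,5,0]:
    a=np.radians(th);X=M+C@[0,109*np.cos(a)-7*np.sin(a)-50,109*np.sin(a)+7*np.cos(a)];print(th,[proj(q,X).round() for q in P])
for k in ['cup','tumbler','honey','lemon']: print(k,[(v['location'],v['score']) for v in viewer.pinpoint(k,P[0])[:1]])
im=P[0]['img'][100:280,200:380];cv2.imwrite('pics/s5.png',cv2.resize(im,(600,600))[:,:,::-1])
E
```

```text
20.6833 [1.25737365 0.0265068  1.20754454]
[[([288.1, 172.4], 0.56)], [([354.8, 180.8], 0.81)]]
10 [array([290., 161.]), array([355., 184.])]
5 [array([287., 165.]), array([354., 182.])]
0 [array([285., 169.]), array([354., 181.])]
cup [([322.6, 263.3], 0.71)]
tumbler [([228.6, 300.6], 0.86)]
honey [([283.6, 383.9], 0.74)]
lemon [([430.5, 286.6], 0.58)]
```

View pics/s5.png

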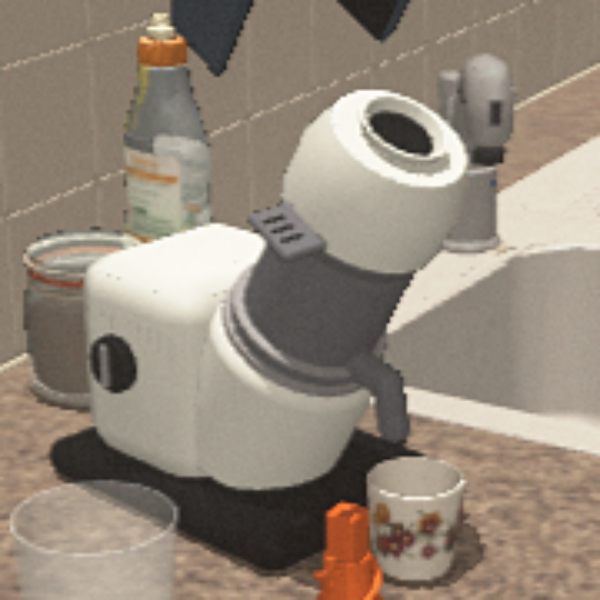

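The picture shows the hopper fully shut, with the tab at about (288,172), and everything else where it stood. Handing in.

```bash
python3 -c "
from h import *
print(env.job_done())"
```

```text
the job is handed in; nothing more can be done
None
```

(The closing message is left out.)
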